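# Find the stiff push switch by feel and reject it

### The job

One of the three alike push switches in the test cradle has a key that is far too stiff; find it by feel. Press the keys slowly and gently straight down, easing off at about 6 newtons: the two sound ones click and stay down, and are left like that in their nests; the stiff one does not click and must not be forced. Then stand the stiff switch, its key still up, upright near the middle of the steel reject tray, without disturbing the other things on the bench.

Things in the scene. Friction and masses are not known exactly. Their poses are not given: they have to be found in the camera images.
- switch_a_mid (a point): Centre of the housing, half-way up, of a loose latching push switch: square black housing 42 x 42 x 32 mm with a grey rim, about 150 g in all, standing upright in one of the cradle's nests (which nest varies). Its underside is 16 mm below this point, the housing's top 16 mm above it; z points up, x and y are square to its sides. All three switches look alike; two are sound, one is faulty.
- key_a (a joint): Key travel in m: 0 up (start), 0.0078 clicked down, 0.0088 the very end. A sound key resists up to 2.5 to 4.5 N within 1.5 mm, gives way, snaps down past 3.8 mm and stays; pushed on it resists again, 8 N about 0.6 mm on. The faulty key is over 4 times as stiff: it hardly gives at 6 N, springs back up, would click only above 18 N and must not. Press at 10 to 15 mm/s; no push over 18 N.
- key_a_top (a point): Centre of the flat top of the round grey key (23 mm across) of switch_a. With the key up it is 16 mm above the top of the housing (32 mm above the switch's centre point); clicked down, about 8 mm above the housing. It is pressed straight down.
- switch_b_mid (a point): Centre of the housing, half-way up, of a loose latching push switch: square black housing 42 x 42 x 32 mm with a grey rim, about 150 g in all, standing upright in one of the cradle's nests (which nest varies). Its underside is 16 mm below this point, the housing's top 16 mm above it; z points up, x and y are square to its sides. All three switches look alike; two are sound, one is faulty.
- key_b (a joint): Key travel in m: 0 up (start), 0.0078 clicked down, 0.0088 the very end. A sound key resists up to 2.5 to 4.5 N within 1.5 mm, gives way, snaps down past 3.8 mm and stays; pushed on it resists again, 8 N about 0.6 mm on. The faulty key is over 4 times as stiff: it hardly gives at 6 N, springs back up, would click only above 18 N and must not. Press at 10 to 15 mm/s; no push over 18 N.
- key_b_top (a point): Centre of the flat top of the round grey key (23 mm across) of switch_b. With the key up it is 16 mm above the top of the housing (32 mm above the switch's centre point); clicked down, about 8 mm above the housing. It is pressed straight down.
- switch_c_mid (a point): Centre of the housing, half-way up, of a loose latching push switch: square black housing 42 x 42 x 32 mm with a grey rim, about 150 g in all, standing upright in one of the cradle's nests (which nest varies). Its underside is 16 mm below this point, the housing's top 16 mm above it; z points up, x and y are square to its sides. All three switches look alike; two are sound, one is faulty.
- key_c (a joint): Key travel in m: 0 up (start), 0.0078 clicked down, 0.0088 the very end. A sound key resists up to 2.5 to 4.5 N within 1.5 mm, gives way, snaps down past 3.8 mm and stays; pushed on it resists again, 8 N about 0.6 mm on. The faulty key is over 4 times as stiff: it hardly gives at 6 N, springs back up, would click only above 18 N and must not. Press at 10 to 15 mm/s; no push over 18 N.
- key_c_top (a point): Centre of the flat top of the round grey key (23 mm across) of switch_c. With the key up it is 16 mm above the top of the housing (32 mm above the switch's centre point); clicked down, about 8 mm above the housing. It is pressed straight down.
- cradle: Fixed aluminium test cradle 62 x 250 mm, origin at the centre of its underside on the bench, y along its length. Three square nests, 46 mm wide, at y = -85, 0 and +85 mm; the nest floor is 4 mm above the bench and the lips round each nest reach 12 mm above the bench and are 4 mm thick. Switches have 2 mm of play on every side in their nests.
- tray: Fixed open steel reject tray, 130 x 130 mm outside, walls 4 mm thick and 24 mm high, floor 4 mm thick; origin at the centre of its underside on the bench.
- connector_small: Bystander: small D connector, 12 x 40 x 14 mm, near the cradle's robot side; origin at the centre of its underside.
- connector_long: Bystander: long D connector, 12 x 53 x 14 mm, near the tray's far side; origin at the centre of its underside.
- screw_dish: Bystander: round grey dish of screws, 67 mm wide, 24 mm high; origin at the centre of its underside.
- side_cutters: Bystander: side cutters lying flat, 50 x 131 x 13 mm; origin at the centre of its underside.
- screwdriver: Bystander: short screwdriver lying, 142 mm long; origin at the centre of its underside.
- meter: Bystander: hand-held multimeter lying, 140 x 72 x 43 mm; origin at the centre of its underside.
- board: Bystander: circuit board lying flat, 62 x 110 x 18 mm; origin at the centre of its underside.
Mind the look-alikes: they are no part of the job. What is shaped like the part that bears switch_a_mid but blue is not meant.

How it is judged (in metres and radians):
On the way, in this order (a step that is already met when the one before it is completed fails the run):
1. with all three switches in their nests, two keys are clicked down and the stiff one is up (((value of joint key_a below 0.0025 m and distance of each of switch_a_mid, switch_b_mid, switch_c_mid from where it was at the start of the episode below 0.008 m and angle between each of switch_a_mid, switch_b_mid, switch_c_mid's own z axis and vertical below 0.08 rad and value of joint each of key_b, key_c above 0.006 m) or (value of joint key_b below 0.0025 m and distance of each of switch_b_mid, switch_a_mid, switch_c_mid from where it was at the start of the episode below 0.008 m and angle between each of switch_b_mid, switch_a_mid, switch_c_mid's own z axis and vertical below 0.08 rad and value of joint each of key_a, key_c above 0.006 m) or (value of joint key_c below 0.0025 m and distance of each of switch_c_mid, switch_a_mid, switch_b_mid from where it was at the start of the episode below 0.008 m and angle between each of switch_c_mid, switch_a_mid, switch_b_mid's own z axis and vertical below 0.08 rad and value of joint each of key_a, key_b above 0.006 m))), for 0.2 s.
2. the switch whose key is up stands in the reject tray, the other two in their nests with keys down (((value of joint key_a below 0.0025 m and x of switch_a_mid in the frame of tray between -0.045 and 0.045 m and y of switch_a_mid in the frame of tray between -0.045 and 0.045 m and z of switch_a_mid in the frame of tray below 0.024 m and angle between switch_a_mid's own z axis and vertical below 0.1 rad and value of joint each of key_b, key_c above 0.006 m and distance of each of switch_b_mid, switch_c_mid from where it was at the start of the episode below 0.008 m and angle between each of switch_b_mid, switch_c_mid's own z axis and vertical below 0.08 rad) or (value of joint key_b below 0.0025 m and x of switch_b_mid in the frame of tray between -0.045 and 0.045 m and y of switch_b_mid in the frame of tray between -0.045 and 0.045 m and z of switch_b_mid in the frame of tray below 0.024 m and angle between switch_b_mid's own z axis and vertical below 0.1 rad and value of joint each of key_a, key_c above 0.006 m and distance of each of switch_a_mid, switch_c_mid from where it was at the start of the episode below 0.008 m and angle between each of switch_a_mid, switch_c_mid's own z axis and vertical below 0.08 rad) or (value of joint key_c below 0.0025 m and x of switch_c_mid in the frame of tray between -0.045 and 0.045 m and y of switch_c_mid in the frame of tray between -0.045 and 0.045 m and z of switch_c_mid in the frame of tray below 0.024 m and angle between switch_c_mid's own z axis and vertical below 0.1 rad and value of joint each of key_a, key_b above 0.006 m and distance of each of switch_a_mid, switch_b_mid from where it was at the start of the episode below 0.008 m and angle between each of switch_a_mid, switch_b_mid's own z axis and vertical below 0.08 rad))), for 0.2 s.
At the end, for the whole second after the job is handed in: The switch with its key up (under 2.5 mm) stands upright (0.1 rad) on the tray floor, its centre within 45 mm of the tray middle along tray x and y; the other two stand in their nests (moved under 8 mm, tilted under 0.08 rad), keys clicked down (over 6 mm) (((value of joint key_a below 0.0025 m and x of switch_a_mid in the frame of tray between -0.045 and 0.045 m and y of switch_a_mid in the frame of tray between -0.045 and 0.045 m and z of switch_a_mid in the frame of tray below 0.024 m and angle between switch_a_mid's own z axis and vertical below 0.1 rad and value of joint each of key_b, key_c above 0.006 m and distance of each of switch_b_mid, switch_c_mid from where it was at the start of the episode below 0.008 m and angle between each of switch_b_mid, switch_c_mid's own z axis and vertical below 0.08 rad) or (value of joint key_b below 0.0025 m and x of switch_b_mid in the frame of tray between -0.045 and 0.045 m and y of switch_b_mid in the frame of tray between -0.045 and 0.045 m and z of switch_b_mid in the frame of tray below 0.024 m and angle between switch_b_mid's own z axis and vertical below 0.1 rad and value of joint each of key_a, key_c above 0.006 m and distance of each of switch_a_mid, switch_c_mid from where it was at the start of the episode below 0.008 m and angle between each of switch_a_mid, switch_c_mid's own z axis and vertical below 0.08 rad) or (value of joint key_c below 0.0025 m and x of switch_c_mid in the frame of tray between -0.045 and 0.045 m and y of switch_c_mid in the frame of tray between -0.045 and 0.045 m and z of switch_c_mid in the frame of tray below 0.024 m and angle between switch_c_mid's own z axis and vertical below 0.1 rad and value of joint each of key_a, key_b above 0.006 m and distance of each of switch_a_mid, switch_b_mid from where it was at the start of the episode below 0.008 m and angle between each of switch_a_mid, switch_b_mid's own z axis and vertical below 0.08 rad))); the robot touches nothing.
It fails at once if a key is pushed with over 18 N (contact force between anything else and key_a above 18 N or contact force between anything else and key_b above 18 N or contact force between anything else and key_c above 18 N).
It fails at once if a bystander is moved by more than 3 cm (distance of any of connector_small, connector_long, screw_dish, side_cutters, screwdriver, meter, board from where it was at the start of the episode above 0.03 m).
It also fails if it takes over 58 s, if anything falls off the work surface, if the arm or the gripper's body presses on something with over 40 N, if the wrist force passes 120 N, or if a joint passes its speed limit or range.

### The arm

A 6-joint arm with a two-finger parallel gripper is mounted at the origin on a cart in front of the work surface, level with it; the furniture and walls round the work are solid. World frame = base frame: x ahead of the robot, y to its left, z up, the work surface at z = 0. Lengths are in m, angles in degrees, forces in N, time in s.
With the tool pointing down it reaches from about 0.15 to 0.775 m from the base axis. Payload 6.1 kg.
Tool frame: the origin (TCP) lies on the mounting face of the last link; the fingertips stand 173 mm ahead of it and the grasp point (between the pads) lies 155 mm ahead of it; z points along the fingers, y is the line along which they close (so a half turn about z gives the same grasp; the last joint's range is limited). The gripper opens to 85 mm and grips with 20 to 120 N. Pads are 22 mm wide; open, the fingers measure 114 mm over their backs; the gripper's body (76 mm by 85 mm) begins 54 mm behind the grasp point. The pads swing forward as they close: fully open they stand 13 mm farther back than shut.
Start: joints at [75.974, 7.208, -2.269, 80.523, 0, 90], TCP at [0.127, 0.509, 0.405] pointing down, gripper open.
Joint ranges: [-155.77, 155.77], [-54.66, 111.73], [-72.52, 77.12], [-102.08, 115.82], [-83.92, 84.16], [-180, 180]. Speed limits (degrees/s): [136.94, 136.94, 172.46, 180, 180, 180].

### API

Orientations are given as [roll, pitch, yaw] about the fixed x, y, z axes, in that order (R = Rz(yaw) Ry(pitch) Rx(roll)).
In Python, from workcell import manip, camera gives the robot as it stands.
- The arm moves only by the tool jog_arm, never from a script. Its argument "deltas" is a list of rows, each an object with "claw": the closure, from 0 (fully open) to 1 (shut); "translation": the shift along the tool's x, y, z in units of 25 mm (1.0 is 25 mm), a list of three; "rot": the turn, a rotation vector about the tool's x, y, z in degrees, a list of three. In form: [{"claw": claw, "translation": [x, y, z], "rot": [rx, ry, rz]}, ...]. A call has exactly 8 rows; each row shifts and turns the commanded pose from where the row before left it, along the tool's axes as they then stand; what a row does not reach is not made up. A row lasts 1/8 s, in which the tool goes at most 62.5 mm and 10.7 degrees, less where a joint would pass 70% of its speed; a pose out of reach is approached as far as the arm can. A call is refused whole if a number of a shift passes 1 or a number of a turn 10.7, either way. A call with a gripper value outside its range is refused whole. The fingers move at their own pace and stop on an object; "squeeze" is the grip in N (left out, the last holds). Time passes only in rows, so rows that do not move let the fingers close, or fill a call up. It gives the time, the measured TCP pose, the force, the opening and the grip force at its end, in the units of the state.
- manip.read_state(): the state, without advancing time (a new reading comes with each control period).
- camera(name): name is "scene" or "top"; returns a dict with "img" (480x640x3 uint8, red, green, blue), "z_map" (480x640 float32, m along the optical axis (not along the pixel's ray), 0 where there is no reading), "intrinsics" (3x3 intrinsics, pixels), "T" (4x4, takes a point from camera to world coordinates). Camera axes: x right, y down, z forward; pixel columns grow to the right and rows downward; lengths in m; the calibration is good to about 2 mm. A picture is of the moment at which its call begins.
- manip.sign_off(): hands the job in; it is judged then, once.
The state is a dict: "clock": time; "joint_positions": joint angles; "qvel": joint speeds; "joint_torque": joint torques, N m; "ee_pos": TCP position; "tool_rot": TCP orientation; "force": force on the tool from outside, world axes, zero at the start; "wrist_torque": the same for the moment, N m; "finger_gap": finger opening in m; "grasp_force": force on a finger pad.
Only numpy, scipy, OpenCV 4.12 (cv2) and the standard library are available. Lean on these libraries where they do the work, as an engineer would, in place of code of your own. Each camera call takes 0.05 s, during which the arm holds its last target. There are 200 camera calls.

## Working session

There is one attempt and no reset: what is moved stays moved. The work goes in short steps, Python scripts to look and compute and a tool call to move; the robot and the scene stay as the last step left them, time stands still between calls to the robot, and variables do not carry over. Pictures are saved under pics/ and viewed, at most 10 in all, crops included, and the job is handed in when it is done.

Besides the shell and the picture viewer there is one more tool, called after "Request:" by a JSON object that holds its "name" and its "arguments", one argument or row to a line. jog_arm: Moves the arm, as the interface text tells. Its arguments: {"type":"object","properties":{"deltas":{"type":"array","items":{"type":"object","properties":{"claw":{"type":"number"},"translation":{"type":"array","items":{"type":"number"}},"rot":{"type":"array","items":{"type":"number"}}}}},"squeeze":{"type":"number"}},"required":["deltas"]}

```bash
mkdir -p pics
cat > h.py <<'E'
from workcell import manip, camera
import numpy as np, cv2
def snap(n,f,crop=None,s=1):
    c=camera(n); im=c["img"][:,:,::-1]
    np.savez(f"/tmp/{n}.npz",**{k:np.array(v) for k,v in c.items()})
    if crop: x0,y0,x1,y1=crop; im=im[y0:y1,x0:x1]
    cv2.imwrite(f"pics/{f}.png",cv2.resize(im,None,fx=s,fy=s,interpolation=cv2.INTER_CUBIC)); return c
def world(c,u,v):
    z=float(c["z_map"][int(v),int(u)]); p=np.linalg.inv(c["intrinsics"])@[u,v,1]*z
    return (c["T"]@np.r_[p,1])[:3].round(4)
E
python3 - <<'E'
from h import *
a=snap("top","top1");b=snap("scene","scene1")
print(manip.read_state()); print(a["T"].round(3),b["T"].round(3),a["intrinsics"])
E
```

```text
{'clock': 0.1, 'joint_positions': array([ 7.59746239e+01,  7.23709187e+00, -2.32027843e+00,  8.05238737e+01,
       -1.01549909e-05,  8.99983638e+01]), 'qvel': array([ 0.03263896, -0.02899144,  0.18975292, -0.05263256,  0.02698891,
        0.08075456]), 'joint_torque': array([-3.85056146e-04, -4.36908209e+01,  3.53604341e+01,  1.37200134e-02,
        7.67855727e-05, -7.28488043e-07]), 'ee_pos': array([0.12720499, 0.50923036, 0.40401549]), 'tool_rot': array([-1.79918756e+02,  7.83487571e-06,  1.65976260e+02]), 'force': array([-0.01935108, -0.07879446,  0.43918787]), 'wrist_torque': array([ 0.02325678, -0.02415326, -0.08193769]), 'grasp_force': 0.0, 'finger_gap': 0.0851754310225239}
[[-7.000e-03 -9.790e-01  2.040e-01  2.350e-01]
 [-1.000e+00  7.000e-03 -3.000e-03  6.300e-02]
 [ 1.000e-03 -2.050e-01 -9.790e-01  1.417e+00]
 [ 0.000e+00  0.000e+00  0.000e+00  1.000e+00]] [[-0.696 -0.348  0.628 -0.476]
 [-0.717  0.359 -0.597  1.031]
 [-0.018 -0.866 -0.499  0.87 ]
 [ 0.     0.     0.     1.   ]] [[590.2644033    0.         323.23342992]
 [  0.         590.2644033  239.42831982]
 [  0.           0.           1.        ]]
```

View pics/top1.png

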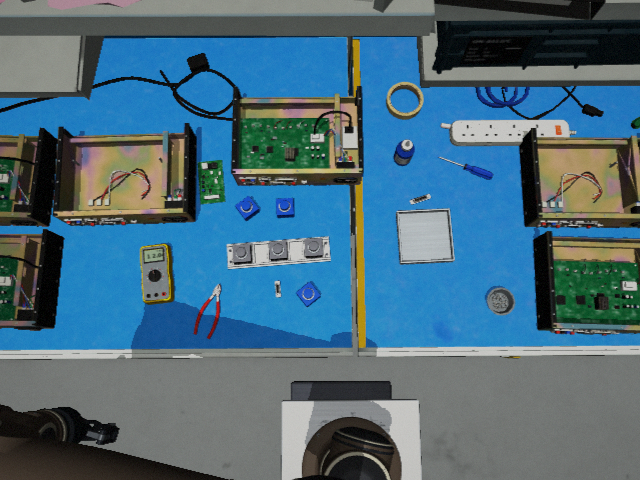

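View pics/scene1.png

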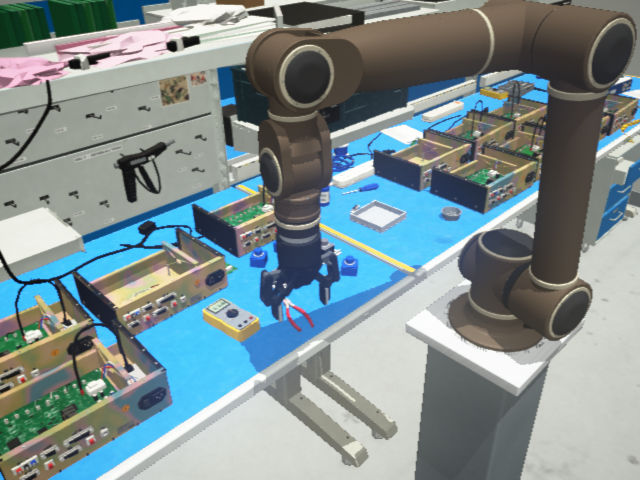

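Candidates: switches with grey keys in the cradle at top (242,252), (278,250), (314,246). The blue look-alikes at (247,208), (285,206), (308,293) are not meant. The tray is at (425,236). Next, a close crop and the depth readings.

Run:
```python
from h import *
c=snap("top","top2",(215,225,345,305),6)
for n,p in dict(k1=(242,250),k2=(278,248),k3=(314,244)).items(): print(n,world(c,*p))
# point cloud
v,u=np.mgrid[0:480,0:640]; z=c["z_map"]; P=np.stack([u,v,np.ones_like(u)],-1)@np.linalg.inv(c["intrinsics"]).T*z[...,None]
W=P@c["T"][:3,:3].T+c["T"][:3,3]
np.save("/tmp/W.npy",W)
R=W[225:275,220:335].reshape(-1,3); 
k=R[(R[:,2]>.046)&(R[:,2]<.06)]
from scipy.cluster.hierarchy import fclusterdata
l=fclusterdata(k[:,:2],.02,"distance",method="single")
for i in set(l): m=k[l==i]; print(len(m),m.mean(0).round(4),m.min(0).round(4),m.max(0).round(4))
b=R[(R[:,2]>.004)&(R[:,2]<.042)]; r=cv2.minAreaRect(b[:,:2].astype(np.float32)); print("cradle",r,np.median(b[:,2]))
h=R[(R[:,2]>.03)&(R[:,2]<.04)]; l=fclusterdata(h[:,:2],.015,"distance",method="single")
for i in set(l): print("hous",cv2.minAreaRect(h[l==i][:,:2].astype(np.float32)),len(h[l==i]))
T=W[200:275,385:470].reshape(-1,3); t=T[(T[:,2]>.015)&(T[:,2]<.035)]; print("tray",cv2.minAreaRect(t[:,:2].astype(np.float32)),np.median(t[:,2]), "floor",world(c,425,236))
```

```text
k1 [0.4968 0.2505 0.0511]
k2 [0.5003 0.1655 0.0549]
k3 [0.5099 0.0809 0.0516]
74 [0.4926 0.2536 0.0521] [0.4821 0.2431 0.0464] [0.5045 0.2648 0.059 ]
75 [0.5    0.1675 0.052 ] [0.4887 0.1563 0.0474] [0.5107 0.1777 0.0574]
69 [0.5059 0.0827 0.0526] [0.4956 0.0715 0.0464] [0.5178 0.0928 0.06  ]
cradle ((0.5066711902618408, 0.1722852885723114), (0.2793053984642029, 0.12213212996721268), 89.6034164428711) 0.010324438935174651
hous ((0.4928971230983734, 0.25382545590400696), (0.04344811663031578, 0.041334763169288635), 1.8518013954162598) 216
hous ((0.49995946884155273, 0.1675592064857483), (0.042351216077804565, 0.04190922901034355), 3.8290321826934814) 204
hous ((0.5066306591033936, 0.08264558017253876), (0.04345446825027466, 0.04149481654167175), 2.3033533096313477) 200
tray ((0.5481119155883789, -0.18724425137043), (0.1568230241537094, 0.13111677765846252), 2.197406768798828) 0.022675524227759647 floor [ 0.5374 -0.1902  0.0051]
```

View pics/top2.png

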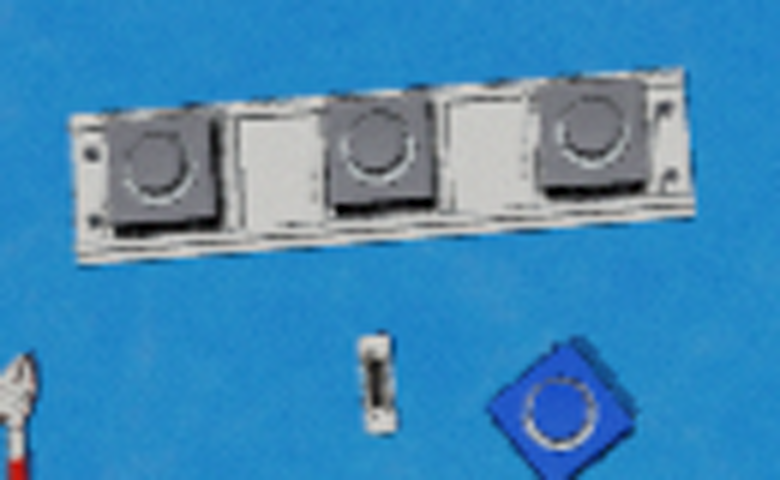

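The crop confirms three black and grey switches in the cradle (780x480 crop: keys at (158,165), (378,140), (592,128)) and a blue look-alike at (565,410). Key tops are at about z=0.052, housing tops at about 0.036, and the cradle yaw is about 4.5°. I'm setting out with the claw shut and turning to yaw 94.5.

Request:
{"name": "jog_arm", "arguments": {
  "deltas": [
    {"claw":1,"translation":[0,0,0.6],"rot":[0,0,10.2]},
    {"claw":1,"translation":[0,0,0.6],"rot":[0,0,10.2]},
    {"claw":1,"translation":[0,0,0.6],"rot":[0,0,10.2]},
    {"claw":1,"translation":[0,0,0.6],"rot":[0,0,10.2]},
    {"claw":1,"translation":[0,0,0.6],"rot":[0,0,10.2]},
    {"claw":1,"translation":[0,0,0.6],"rot":[0,0,10.2]},
    {"claw":1,"translation":[0,0,0.6],"rot":[0,0,10.3]},
    {"claw":1,"translation":[0,0,0.5],"rot":[0,0,0]}
  ]
}}

```text
clock: 1.15
ee_pos: [0.1272, 0.5092, 0.2863]
tool_rot: [-180.0, 0.0, 94.6]
force: [0.2, 0.0, -0.3]
finger_gap: -0.0
grasp_force: 0.0
```

Request:
{"name": "jog_arm", "arguments": {
  "deltas": [
    {"claw":1,"translation":[-0.81,0.985,0],"rot":[0,0,0]},
    {"claw":1,"translation":[-0.81,0.985,0],"rot":[0,0,0]},
    {"claw":1,"translation":[-0.81,0.985,0],"rot":[0,0,0]},
    {"claw":1,"translation":[-0.81,0.985,0],"rot":[0,0,0]},
    {"claw":1,"translation":[-0.81,0.985,0],"rot":[0,0,0]},
    {"claw":1,"translation":[-0.81,0.985,0],"rot":[0,0,0]},
    {"claw":1,"translation":[-0.81,0.985,0],"rot":[0,0,0]},
    {"claw":1,"translation":[-0.81,0.985,0],"rot":[0,0,0]}
  ]
}}

```text
clock: 2.15
ee_pos: [0.3371, 0.3625, 0.2871]
tool_rot: [180.0, -0.0, 94.7]
force: [0.8, 0.4, -0.1]
finger_gap: 0.0
grasp_force: 0.0
```

Request:
{"name": "jog_arm", "arguments": {
  "deltas": [
    {"claw":1,"translation":[-0.805,0.977,0],"rot":[0,0,0]},
    {"claw":1,"translation":[-0.805,0.977,0],"rot":[0,0,0]},
    {"claw":1,"translation":[-0.805,0.977,0],"rot":[0,0,0]},
    {"claw":1,"translation":[-0.805,0.977,0],"rot":[0,0,0]},
    {"claw":1,"translation":[-0.805,0.977,0],"rot":[0,0,0]},
    {"claw":1,"translation":[-0.805,0.977,0.6],"rot":[0,0,0]},
    {"claw":1,"translation":[0,0,0.8],"rot":[0,0,0]},
    {"claw":1,"translation":[0,0,0.4],"rot":[0,0,0]}
  ]
}}

```text
clock: 3.15
ee_pos: [0.4917, 0.2538, 0.2408]
tool_rot: [-179.9, 0.0, 94.6]
force: [-0.7, -0.0, 0.0]
finger_gap: -0.0004
grasp_force: 0.0
```

Run:
```python
from h import *
c=snap("top","top3",(205,200,345,300),5)
b=snap("scene","scene3",(230,200,430,350),4)
s=manip.read_state(); print(s["ee_pos"],s["force"],s["qvel"])
```

```text
[0.4912328  0.25411165 0.24093193] [-0.34709984  0.36118038  0.21753801] [ 0.37164198 -1.02033519  1.59705696  1.11975059 -0.01413927  0.42799765]
```

View pics/scene3.png

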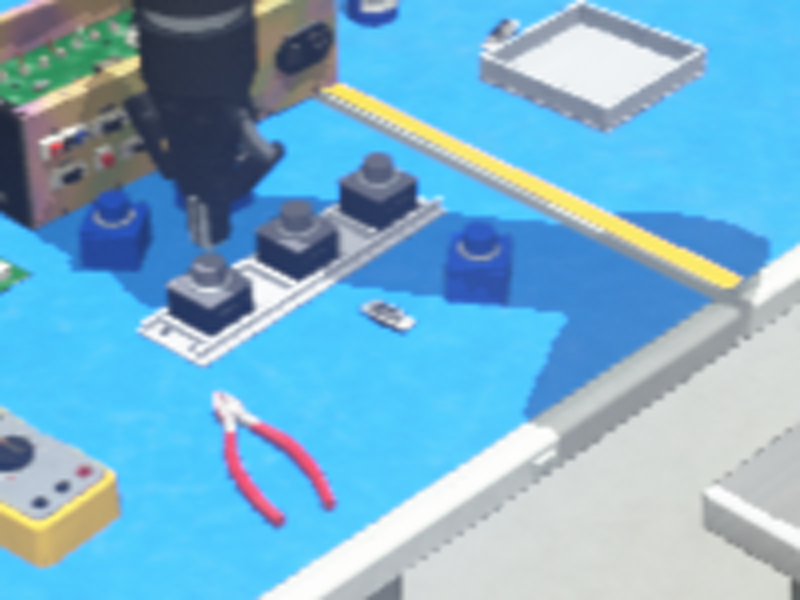

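The scene view shows the shut tips at crop (208,240), just above the first key at (210,262). The two other keys are at (297,212) and (377,165) and the tray is at (592,65). Check the heights from this second view while easing down.

Run:
```python
from h import *
c=dict(np.load("/tmp/scene.npz"))
for p in [(282,265),(304,252),(324,240),(378,216),(282,272)]: print(p,world(c,*p))
```

```text
(282, 265) [0.4907 0.2545 0.0513]
(304, 252) [0.4967 0.1693 0.051 ]
(324, 240) [0.5068 0.082  0.0477]
(378, 216) [ 0.5383 -0.1932  0.0062]
(282, 272) [0.4788 0.2655 0.0398]
```

Request:
{"name": "jog_arm", "arguments": {
  "deltas": [
    {"claw":1,"translation":[0,0.05,0.06],"rot":[0,0,0]},
    {"claw":1,"translation":[0,0,0.06],"rot":[0,0,0]},
    {"claw":1,"translation":[0,0,0.06],"rot":[0,0,0]},
    {"claw":1,"translation":[0,0,0.06],"rot":[0,0,0]},
    {"claw":1,"translation":[0,0,0.06],"rot":[0,0,0]},
    {"claw":1,"translation":[0,0,0.06],"rot":[0,0,0]},
    {"claw":1,"translation":[0,0,0.06],"rot":[0,0,0]},
    {"claw":1,"translation":[0,0,0.06],"rot":[0,0,0]}
  ]
}}

```text
clock: 4.25
ee_pos: [0.493, 0.2543, 0.2301]
tool_rot: [-180.0, 0.0, 94.5]
force: [-0.2, 0.1, 0.0]
finger_gap: 0.0003
grasp_force: 0.0
```

Request:
{"name": "jog_arm", "arguments": {
  "deltas": [
    {"claw":1,"translation":[0,0,0.05],"rot":[0,0,0]},
    {"claw":1,"translation":[0,0,0.05],"rot":[0,0,0]},
    {"claw":1,"translation":[0,0,0.03],"rot":[0,0,0]},
    {"claw":1,"translation":[0,0,0],"rot":[0,0,0]},
    {"claw":1,"translation":[0,0,0],"rot":[0,0,0]},
    {"claw":1,"translation":[0,0,0],"rot":[0,0,0]},
    {"claw":1,"translation":[0,0,0],"rot":[0,0,0]},
    {"claw":1,"translation":[0,0,0],"rot":[0,0,0]}
  ]
}}

```text
clock: 5.25
ee_pos: [0.4931, 0.2543, 0.227]
tool_rot: [180.0, -0.0, 94.5]
force: [0.3, 0.5, 0.2]
finger_gap: -0.0002
grasp_force: 0.0
```

Request:
{"name": "jog_arm", "arguments": {
  "deltas": [
    {"claw":1,"translation":[0,0,0.04],"rot":[0,0,0]},
    {"claw":1,"translation":[0,0,0],"rot":[0,0,0]},
    {"claw":1,"translation":[0,0,0],"rot":[0,0,0]},
    {"claw":1,"translation":[0,0,0],"rot":[0,0,0]},
    {"claw":1,"translation":[0,0,0],"rot":[0,0,0]},
    {"claw":1,"translation":[0,0,0],"rot":[0,0,0]},
    {"claw":1,"translation":[0,0,0],"rot":[0,0,0]},
    {"claw":1,"translation":[0,0,0],"rot":[0,0,0]}
  ]
}}

```text
clock: 6.25
ee_pos: [0.493, 0.2544, 0.226]
tool_rot: [-180.0, -0.0, 94.5]
force: [0.2, -0.2, 0.3]
finger_gap: -0.0005
grasp_force: 0.0
```

Request:
{"name": "jog_arm", "arguments": {
  "deltas": [
    {"claw":1,"translation":[0,0,0.05],"rot":[0,0,0]},
    {"claw":1,"translation":[0,0,0],"rot":[0,0,0]},
    {"claw":1,"translation":[0,0,0],"rot":[0,0,0]},
    {"claw":1,"translation":[0,0,0],"rot":[0,0,0]},
    {"claw":1,"translation":[0,0,0],"rot":[0,0,0]},
    {"claw":1,"translation":[0,0,0],"rot":[0,0,0]},
    {"claw":1,"translation":[0,0,0],"rot":[0,0,0]},
    {"claw":1,"translation":[0,0,0],"rot":[0,0,0]}
  ]
}}

```text
clock: 7.25
ee_pos: [0.4931, 0.2544, 0.2247]
tool_rot: [180.0, -0.0, 94.5]
force: [0.5, 0.3, 4.8]
finger_gap: 0.0
grasp_force: 1.7
```

Request:
{"name": "jog_arm", "arguments": {
  "deltas": [
    {"claw":1,"translation":[0,0,0.01],"rot":[0,0,0]},
    {"claw":1,"translation":[0,0,0],"rot":[0,0,0]},
    {"claw":1,"translation":[0,0,0],"rot":[0,0,0]},
    {"claw":1,"translation":[0,0,0],"rot":[0,0,0]},
    {"claw":1,"translation":[0,0,0],"rot":[0,0,0]},
    {"claw":1,"translation":[0,0,0],"rot":[0,0,0]},
    {"claw":1,"translation":[0,0,0],"rot":[0,0,0]},
    {"claw":1,"translation":[0,0,0],"rot":[0,0,0]}
  ]
}}

```text
clock: 8.25
ee_pos: [0.4931, 0.2544, 0.2245]
tool_rot: [180.0, -0.0, 94.5]
force: [1.1, -0.0, 3.9]
finger_gap: -0.0001
grasp_force: 1.9
```

Request:
{"name": "jog_arm", "arguments": {
  "deltas": [
    {"claw":1,"translation":[0,0,0.02],"rot":[0,0,0]},
    {"claw":1,"translation":[0,0,0],"rot":[0,0,0]},
    {"claw":1,"translation":[0,0,0],"rot":[0,0,0]},
    {"claw":1,"translation":[0,0,0],"rot":[0,0,0]},
    {"claw":1,"translation":[0,0,0],"rot":[0,0,0]},
    {"claw":1,"translation":[0,0,0],"rot":[0,0,0]},
    {"claw":1,"translation":[0,0,0],"rot":[0,0,0]},
    {"claw":1,"translation":[0,0,0],"rot":[0,0,0]}
  ]
}}

```text
clock: 9.25
ee_pos: [0.4931, 0.2543, 0.224]
tool_rot: [180.0, -0.0, 94.5]
force: [0.8, -0.3, 4.0]
finger_gap: 0.0003
grasp_force: 1.9
```

Sound (the force has stopped rising). Finish the click and lift off.

Request:
{"name": "jog_arm", "arguments": {
  "deltas": [
    {"claw":1,"translation":[0,0,0.045],"rot":[0,0,0]},
    {"claw":1,"translation":[0,0,0.045],"rot":[0,0,0]},
    {"claw":1,"translation":[0,0,0.045],"rot":[0,0,0]},
    {"claw":1,"translation":[0,0,0.045],"rot":[0,0,0]},
    {"claw":1,"translation":[0,0,0],"rot":[0,0,0]},
    {"claw":1,"translation":[0,0,0],"rot":[0,0,0]},
    {"claw":1,"translation":[0,0,0],"rot":[0,0,0]},
    {"claw":1,"translation":[0,0,0],"rot":[0,0,0]}
  ]
}}

```text
clock: 10.25
ee_pos: [0.4931, 0.2544, 0.2195]
tool_rot: [180.0, -0.0, 94.5]
force: [-0.3, -0.6, -0.3]
finger_gap: -0.0001
grasp_force: 0.0
```

Request:
{"name": "jog_arm", "arguments": {
  "deltas": [
    {"claw":1,"translation":[0,0,-0.7],"rot":[0,0,0]},
    {"claw":1,"translation":[-0.866,0,0],"rot":[0,0,0]},
    {"claw":1,"translation":[-0.866,0,0],"rot":[0,0,0]},
    {"claw":1,"translation":[-0.866,-0.03,0],"rot":[0,0,0]},
    {"claw":1,"translation":[-0.866,0,0],"rot":[0,0,0]},
    {"claw":1,"translation":[0,0,0.15],"rot":[0,0,0]},
    {"claw":1,"translation":[0,0,0.15],"rot":[0,0,0]},
    {"claw":1,"translation":[0,0,0.08],"rot":[0,0,0]}
  ]
}}

```text
clock: 11.25
ee_pos: [0.4989, 0.1682, 0.2271]
tool_rot: [-180.0, -0.0, 94.5]
force: [0.0, 0.4, 0.0]
finger_gap: 0.0004
grasp_force: 0.0
```

Request:
{"name": "jog_arm", "arguments": {
  "deltas": [
    {"claw":1,"translation":[0,0,0.05],"rot":[0,0,0]},
    {"claw":1,"translation":[0,0,0.05],"rot":[0,0,0]},
    {"claw":1,"translation":[0,0,0],"rot":[0,0,0]},
    {"claw":1,"translation":[0,0,0],"rot":[0,0,0]},
    {"claw":1,"translation":[0,0,0],"rot":[0,0,0]},
    {"claw":1,"translation":[0,0,0],"rot":[0,0,0]},
    {"claw":1,"translation":[0,0,0],"rot":[0,0,0]},
    {"claw":1,"translation":[0,0,0],"rot":[0,0,0]}
  ]
}}

```text
clock: 12.25
ee_pos: [0.4991, 0.168, 0.225]
tool_rot: [180.0, -0.0, 94.5]
force: [-1.6, 1.1, 2.6]
finger_gap: 0.0003
grasp_force: 1.1
```

Request:
{"name": "jog_arm", "arguments": {
  "deltas": [
    {"claw":1,"translation":[0,0,0.016],"rot":[0,0,0]},
    {"claw":1,"translation":[0,0,0],"rot":[0,0,0]},
    {"claw":1,"translation":[0,0,0],"rot":[0,0,0]},
    {"claw":1,"translation":[0,0,0],"rot":[0,0,0]},
    {"claw":1,"translation":[0,0,0],"rot":[0,0,0]},
    {"claw":1,"translation":[0,0,0],"rot":[0,0,0]},
    {"claw":1,"translation":[0,0,0],"rot":[0,0,0]},
    {"claw":1,"translation":[0,0,0],"rot":[0,0,0]}
  ]
}}

```text
clock: 13.25
ee_pos: [0.4991, 0.168, 0.2246]
tool_rot: [180.0, -0.0, 94.5]
force: [0.4, 2.6, 2.5]
finger_gap: -0.0002
grasp_force: 1.4
```

Request:
{"name": "jog_arm", "arguments": {
  "deltas": [
    {"claw":1,"translation":[0,0,0.016],"rot":[0,0,0]},
    {"claw":1,"translation":[0,0,0],"rot":[0,0,0]},
    {"claw":1,"translation":[0,0,0],"rot":[0,0,0]},
    {"claw":1,"translation":[0,0,0],"rot":[0,0,0]},
    {"claw":1,"translation":[0,0,0],"rot":[0,0,0]},
    {"claw":1,"translation":[0,0,0],"rot":[0,0,0]},
    {"claw":1,"translation":[0,0,0],"rot":[0,0,0]},
    {"claw":1,"translation":[0,0,0],"rot":[0,0,0]}
  ]
}}

```text
clock: 14.25
ee_pos: [0.4991, 0.168, 0.2242]
tool_rot: [180.0, -0.0, 94.5]
force: [0.5, 2.6, 3.4]
finger_gap: -0.0001
grasp_force: 1.4
```

Request:
{"name": "jog_arm", "arguments": {
  "deltas": [
    {"claw":1,"translation":[0,0,0.047],"rot":[0,0,0]},
    {"claw":1,"translation":[0,0,0.047],"rot":[0,0,0]},
    {"claw":1,"translation":[0,0,0.047],"rot":[0,0,0]},
    {"claw":1,"translation":[0,0,0.047],"rot":[0,0,0]},
    {"claw":1,"translation":[0,0,0],"rot":[0,0,0]},
    {"claw":1,"translation":[0,0,0],"rot":[0,0,0]},
    {"claw":1,"translation":[0,0,0],"rot":[0,0,0]},
    {"claw":1,"translation":[0,0,0],"rot":[0,0,0]}
  ]
}}

```text
clock: 15.25
ee_pos: [0.4991, 0.1679, 0.2195]
tool_rot: [180.0, 0.0, 94.5]
force: [0.9, -0.7, -0.4]
finger_gap: -0.0002
grasp_force: 0.0
```

Request:
{"name": "jog_arm", "arguments": {
  "deltas": [
    {"claw":1,"translation":[0,0,-0.7],"rot":[0,0,0]},
    {"claw":1,"translation":[-0.858,0,0],"rot":[0,0,0]},
    {"claw":1,"translation":[-0.858,0,0],"rot":[0,0,0]},
    {"claw":1,"translation":[-0.858,0,0],"rot":[0,0,0]},
    {"claw":1,"translation":[-0.858,0,0],"rot":[0,0,0]},
    {"claw":1,"translation":[0,0,0.15],"rot":[0,0,0]},
    {"claw":1,"translation":[0,0,0.15],"rot":[0,0,0]},
    {"claw":1,"translation":[0,0,0.08],"rot":[0,0,0]}
  ]
}}

```text
clock: 16.25
ee_pos: [0.5056, 0.083, 0.227]
tool_rot: [-180.0, -0.0, 94.5]
force: [0.8, -0.4, 0.9]
finger_gap: 0.0002
grasp_force: 0.0
```

Request:
{"name": "jog_arm", "arguments": {
  "deltas": [
    {"claw":1,"translation":[0,0,0.05],"rot":[0,0,0]},
    {"claw":1,"translation":[0,0,0.04],"rot":[0,0,0]},
    {"claw":1,"translation":[0,0,0],"rot":[0,0,0]},
    {"claw":1,"translation":[0,0,0],"rot":[0,0,0]},
    {"claw":1,"translation":[0,0,0],"rot":[0,0,0]},
    {"claw":1,"translation":[0,0,0],"rot":[0,0,0]},
    {"claw":1,"translation":[0,0,0],"rot":[0,0,0]},
    {"claw":1,"translation":[0,0,0],"rot":[0,0,0]}
  ]
}}

```text
clock: 17.25
ee_pos: [0.5058, 0.0825, 0.2255]
tool_rot: [180.0, -0.0, 94.5]
force: [-1.1, 2.1, 4.7]
finger_gap: 0.0002
grasp_force: 2.6
```

Request:
{"name": "jog_arm", "arguments": {
  "deltas": [
    {"claw":1,"translation":[0,0,0.01],"rot":[0,0,0]},
    {"claw":1,"translation":[0,0,0],"rot":[0,0,0]},
    {"claw":1,"translation":[0,0,0],"rot":[0,0,0]},
    {"claw":1,"translation":[0,0,0],"rot":[0,0,0]},
    {"claw":1,"translation":[0,0,0],"rot":[0,0,0]},
    {"claw":1,"translation":[0,0,0],"rot":[0,0,0]},
    {"claw":1,"translation":[0,0,0],"rot":[0,0,0]},
    {"claw":1,"translation":[0,0,0],"rot":[0,0,0]}
  ]
}}

```text
clock: 18.25
ee_pos: [0.5058, 0.0826, 0.2254]
tool_rot: [180.0, -0.0, 94.5]
force: [-1.8, 2.7, 6.9]
finger_gap: -0.0
grasp_force: 3.3
```

The third key is stiff. Lift, open, then go down around its housing.

Request:
{"name": "jog_arm", "arguments": {
  "deltas": [
    {"claw":1,"translation":[0,0,-0.4],"rot":[0,0,0]},
    {"claw":1,"translation":[0,0,-0.6],"rot":[0,0,0]},
    {"claw":0,"translation":[0,0,0],"rot":[0,0,0]},
    {"claw":0,"translation":[0,0,0],"rot":[0,0,0]},
    {"claw":0,"translation":[0,0,0],"rot":[0,0,0]},
    {"claw":0,"translation":[0,0,0],"rot":[0,0,0]},
    {"claw":0,"translation":[0,0,0],"rot":[0,0,0]},
    {"claw":0,"translation":[0,0,0],"rot":[0,0,0]}
  ]
}}

```text
clock: 19.25
ee_pos: [0.5057, 0.0824, 0.2498]
tool_rot: [-180.0, 0.0, 94.5]
force: [0.0, 0.8, -0.2]
finger_gap: 0.0856
grasp_force: 0.0
```

Run:
```python
from h import *
b=snap("scene","scene4",(240,200,400,310),5)
for p in [(282,267),(304,254)]: print(p,world(b,*p))
s=manip.read_state(); print(s["ee_pos"],s["force"],s["finger_gap"])
```

```text
(282, 267) [0.4929 0.2531 0.0432]
(304, 254) [0.4971 0.1692 0.0442]
[0.50574205 0.08241803 0.24988579] [0.48463344 0.01804677 0.27741642] 0.08549911808347035
```

View pics/scene4.png

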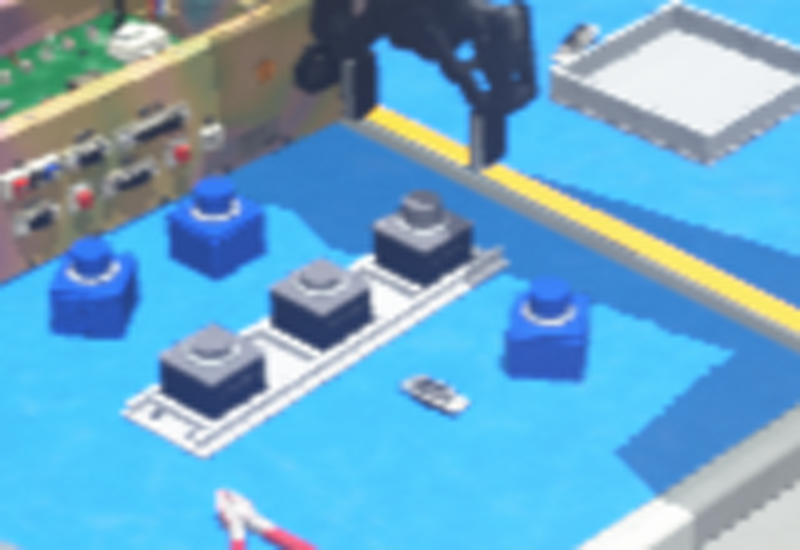

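Keys one (crop (213,342)) and two (322,275) are down at z≈0.044; the third (423,205) stays up under the open fingers. Descend and grip.

Request:
{"name": "jog_arm", "arguments": {
  "deltas": [
    {"claw":0,"translation":[0,0,0.7],"rot":[0,0,0]},
    {"claw":0,"translation":[0,0,0.7],"rot":[0,0,0]},
    {"claw":0,"translation":[0,0,0.6],"rot":[0,0,0]},
    {"claw":0,"translation":[0,0,0.3],"rot":[0,0,0]},
    {"claw":0,"translation":[0,0,0.2],"rot":[0,0,0]},
    {"claw":0,"translation":[0,0,0],"rot":[0,0,0]},
    {"claw":0,"translation":[0,0,0],"rot":[0,0,0]},
    {"claw":0.2,"translation":[0,0,0],"rot":[0,0,0]}
  ],
  "squeeze": 30
}}

```text
clock: 20.3
ee_pos: [0.5059, 0.0824, 0.1879]
tool_rot: [180.0, -0.0, 94.5]
force: [-0.6, 0.6, -1.3]
finger_gap: 0.0696
grasp_force: 0.0
```

Request:
{"name": "jog_arm", "arguments": {
  "deltas": [
    {"claw":0.3,"translation":[0,0,0],"rot":[0,0,0]},
    {"claw":0.4,"translation":[0,0,0],"rot":[0,0,0]},
    {"claw":0.45,"translation":[0,0,0],"rot":[0,0,0]},
    {"claw":0.5,"translation":[0,0,0],"rot":[0,0,0]},
    {"claw":0.6,"translation":[0,0,0],"rot":[0,0,0]},
    {"claw":0.7,"translation":[0,0,0],"rot":[0,0,0]},
    {"claw":0.7,"translation":[0,0,0],"rot":[0,0,0]},
    {"claw":0.7,"translation":[0,0,0],"rot":[0,0,0]}
  ]
}}

```text
clock: 21.3
ee_pos: [0.5058, 0.0824, 0.1877]
tool_rot: [180.0, -0.0, 94.5]
force: [-1.3, -0.1, 3.3]
finger_gap: 0.0415
grasp_force: 30.9
```

Request:
{"name": "jog_arm", "arguments": {
  "deltas": [
    {"claw":0.8,"translation":[0,0,-0.2],"rot":[0,0,0]},
    {"claw":0.8,"translation":[0,0,-0.3],"rot":[0,0,0]},
    {"claw":0.8,"translation":[0,0,-0.4],"rot":[0,0,0]},
    {"claw":0.8,"translation":[0,0,-0.5],"rot":[0,0,0]},
    {"claw":0.8,"translation":[0,0,-0.5],"rot":[0,0,0]},
    {"claw":0.8,"translation":[0,0,-0.5],"rot":[0,0,0]},
    {"claw":0.8,"translation":[0,0,0],"rot":[0,0,0]},
    {"claw":0.8,"translation":[0,0,0],"rot":[0,0,0]}
  ]
}}

```text
clock: 22.3
ee_pos: [0.5056, 0.0824, 0.2473]
tool_rot: [-180.0, 0.0, 94.5]
force: [-0.5, 0.2, -1.3]
finger_gap: 0.0416
grasp_force: 30.5
```

Run:
```python
from h import *
b=snap("scene","scene5",(260,130,420,250),5)
s=manip.read_state(); print(s["ee_pos"],s["force"],s["finger_gap"],s["grasp_force"])
```

```text
[0.50553386 0.08236642 0.24699731] [-0.43637891 -0.0372527  -2.16614044] 0.041337118970086156 30.510707795619965
```

View pics/scene5.png

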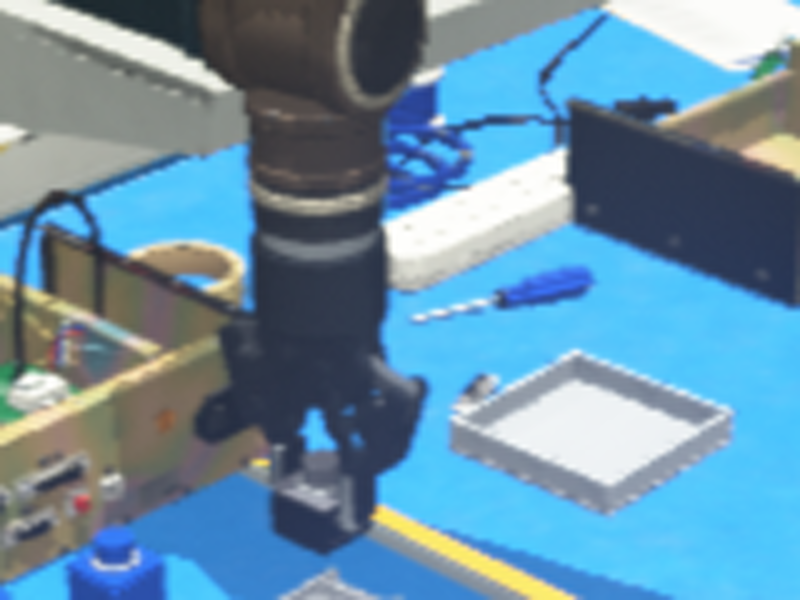

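The switch hangs upright in the fingers at (322,500), and the tray is at (590,430). Carry it over.

Request:
{"name": "jog_arm", "arguments": {
  "deltas": [
    {"claw":0.8,"translation":[-0.4,0.03,0],"rot":[0,0,0]},
    {"claw":0.8,"translation":[-0.8,0.03,0],"rot":[0,0,0]},
    {"claw":0.8,"translation":[-0.95,0.03,0],"rot":[0,0,0]},
    {"claw":0.8,"translation":[-0.95,0.03,0],"rot":[0,0,0]},
    {"claw":0.8,"translation":[-0.95,0.03,0],"rot":[0,0,0]},
    {"claw":0.8,"translation":[-0.95,0.03,0],"rot":[0,0,0]},
    {"claw":0.8,"translation":[-0.95,0.03,0],"rot":[0,0,0]},
    {"claw":0.8,"translation":[-0.95,0.03,0],"rot":[0,0,0]}
  ]
}}

```text
clock: 23.35
ee_pos: [0.525, -0.0905, 0.247]
tool_rot: [-180.0, 0.0, 94.4]
force: [0.5, -0.2, -1.8]
finger_gap: 0.0418
grasp_force: 30.5
```

Request:
{"name": "jog_arm", "arguments": {
  "deltas": [
    {"claw":0.8,"translation":[-0.95,0.03,0],"rot":[0,0,0]},
    {"claw":0.8,"translation":[-0.95,0.03,0],"rot":[0,0,0]},
    {"claw":0.8,"translation":[-0.95,0.02,0],"rot":[0,0,0]},
    {"claw":0.8,"translation":[-0.7,0,0],"rot":[0,0,0]},
    {"claw":0.8,"translation":[-0.47,0,0],"rot":[0,0,0]},
    {"claw":0.8,"translation":[0,0,0.3],"rot":[0,0,0]},
    {"claw":0.8,"translation":[0,0,0.5],"rot":[0,0,0]},
    {"claw":0.8,"translation":[0,0,0.5],"rot":[0,0,0]}
  ]
}}

```text
clock: 24.35
ee_pos: [0.5348, -0.1884, 0.2137]
tool_rot: [-180.0, -0.0, 94.5]
force: [-0.6, 1.1, -1.7]
finger_gap: 0.0421
grasp_force: 30.5
```

Request:
{"name": "jog_arm", "arguments": {
  "deltas": [
    {"claw":0.8,"translation":[0,0,0.3],"rot":[0,0,0]},
    {"claw":0.8,"translation":[0,0,0.25],"rot":[0,0,0]},
    {"claw":0.8,"translation":[0,0,0.2],"rot":[0,0,0]},
    {"claw":0.8,"translation":[0,0,0.12],"rot":[0,0,0]},
    {"claw":0.8,"translation":[0,0,0.1],"rot":[0,0,0]},
    {"claw":0.8,"translation":[0,0,0.05],"rot":[0,0,0]},
    {"claw":0.8,"translation":[0,0,0.02],"rot":[0,0,0]},
    {"claw":0.8,"translation":[0,0,0],"rot":[0,0,0]}
  ]
}}

```text
clock: 25.35
ee_pos: [0.535, -0.1892, 0.1891]
tool_rot: [180.0, 0.0, 94.5]
force: [0.4, -0.6, -1.5]
finger_gap: 0.0414
grasp_force: 30.5
```

Request:
{"name": "jog_arm", "arguments": {
  "deltas": [
    {"claw":0.8,"translation":[0,0,0.03],"rot":[0,0,0]},
    {"claw":0.8,"translation":[0,0,0.03],"rot":[0,0,0]},
    {"claw":0.8,"translation":[0,0,0],"rot":[0,0,0]},
    {"claw":0.8,"translation":[0,0,0],"rot":[0,0,0]},
    {"claw":0.8,"translation":[0,0,0],"rot":[0,0,0]},
    {"claw":0.8,"translation":[0,0,0],"rot":[0,0,0]},
    {"claw":0.8,"translation":[0,0,0],"rot":[0,0,0]},
    {"claw":0.8,"translation":[0,0,0],"rot":[0,0,0]}
  ]
}}

```text
clock: 26.35
ee_pos: [0.5351, -0.1892, 0.1876]
tool_rot: [180.0, 0.0, 94.5]
force: [-0.7, -0.1, 3.9]
finger_gap: 0.0415
grasp_force: 31.1
```

It's standing on the tray floor. Open partway and lift clear.

Request:
{"name": "jog_arm", "arguments": {
  "deltas": [
    {"claw":0.45,"translation":[0,0,0],"rot":[0,0,0]},
    {"claw":0.4,"translation":[0,0,0],"rot":[0,0,0]},
    {"claw":0.35,"translation":[0,0,0],"rot":[0,0,0]},
    {"claw":0.3,"translation":[0,0,0],"rot":[0,0,0]},
    {"claw":0.27,"translation":[0,0,0],"rot":[0,0,0]},
    {"claw":0.27,"translation":[0,0,0],"rot":[0,0,0]},
    {"claw":0.27,"translation":[0,0,0],"rot":[0,0,0]},
    {"claw":0.27,"translation":[0,0,0],"rot":[0,0,0]}
  ]
}}

```text
clock: 27.35
ee_pos: [0.535, -0.1891, 0.1875]
tool_rot: [180.0, 0.0, 94.5]
force: [-0.4, -0.3, 0.2]
finger_gap: 0.0626
grasp_force: 0.0
```

Request:
{"name": "jog_arm", "arguments": {
  "deltas": [
    {"claw":0.27,"translation":[0,0,-0.3],"rot":[0,0,0]},
    {"claw":0.27,"translation":[0,0,-0.6],"rot":[0,0,0]},
    {"claw":0.27,"translation":[0,0,-1],"rot":[0,0,0]},
    {"claw":0.27,"translation":[0,0,-1],"rot":[0,0,0]},
    {"claw":0.27,"translation":[0,0,-1],"rot":[0,0,0]},
    {"claw":0.27,"translation":[0,0,-1],"rot":[0,0,0]},
    {"claw":0.27,"translation":[0,0,0],"rot":[0,0,0]},
    {"claw":0.27,"translation":[0,0,0],"rot":[0,0,0]}
  ]
}}

```text
clock: 28.35
ee_pos: [0.5349, -0.1891, 0.3099]
tool_rot: [180.0, 0.0, 94.5]
force: [-0.8, -0.5, -0.2]
finger_gap: 0.0621
grasp_force: 0.0
```

Run:
```python
from h import *
b=snap("scene","scene6",(270,160,430,280),5)
s=manip.read_state(); print(s["ee_pos"],s["force"],s["finger_gap"],s["grasp_force"])
```

```text
[ 0.53474181 -0.18903548  0.30931682] [ 0.74351361  0.53152619 -0.07004168] 0.06227998257810925 0.0
```

View pics/scene6.png

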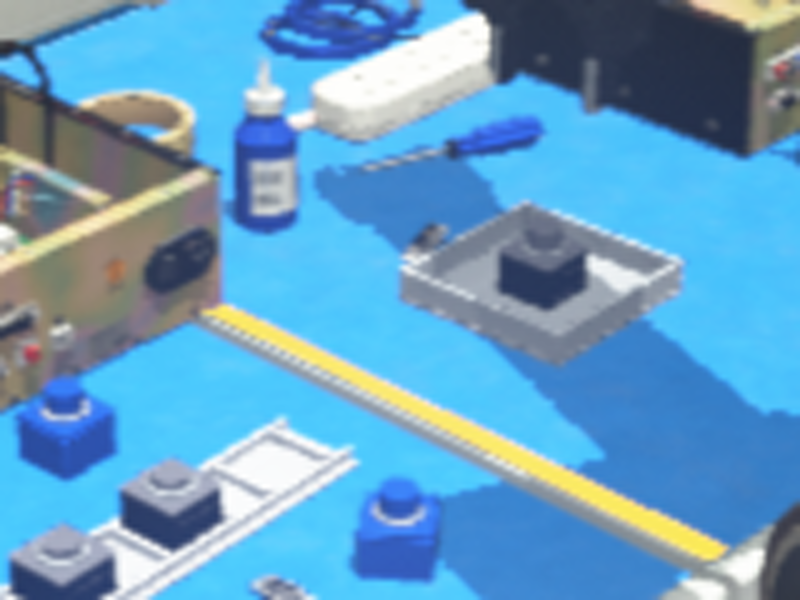

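The stiff switch stands upright in the middle of the tray at (543,262) with its key up. The other two are in their nests at (170,500) and (63,565), keys down. Hand in.

```bash
python3 -c "
from h import *
print(manip.sign_off())"
```

```text
the job is handed in; nothing more can be done
None
```

The stiff switch (the one in the cradle nest nearest the tray) now stands upright, key up, near the middle of the reject tray; the two sound switches are clicked down in their nests, no bystander was touched as far as I could see, and the job was handed in about 28 s into the 58 s limit (no verdict was returned).

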